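# Exercise a spring cartridge and hold it at the set mark

## Robot

A 6-joint arm with a two-finger parallel gripper is mounted at the origin on the work surface; the furniture and walls round the work are solid. World frame = base frame: x ahead of the robot, y to its left, z up, the work surface at z = 0. Lengths are in m, angles in rad, forces in N, time in s.
With the tool pointing down it reaches from about 0.425 to 0.95 m from the base axis. Payload 3.5 kg.
Tool frame: the origin (TCP) lies on the centre line of the jaws, within the pads' length; the fingertips stand 14 mm ahead of it and the grasp point (between the pads) lies 5 mm behind it (ctrl.finger_overhang is the distance from the TCP to the fingertips, in m); z points along the fingers, y is the line along which they close (so a half turn about z gives the same grasp; the last joint's range is limited). The gripper opens to 85 mm and grips with 20 to 120 N. Pads are 22 mm wide; open, the fingers measure 114 mm over their backs; the gripper's body (76 mm by 85 mm) begins 54 mm behind the grasp point. The pads swing forward as they close: fully open they stand 13 mm farther back than shut.
Start: joints at [-1.367, 0.286, 1.577, -0, 1.279, -0.15], TCP at [0.234, -0.633, 0.245] pointing down, gripper open.
Joint ranges: [-2.77, 2.77], [-0.9, 2.22], [0.21, 2.48], [-1.53, 4.67], [0.24, 2.81], [-2.84, 2.84]. Speed limits (rad/s): [2.79, 2.79, 3.14, 3.14, 3.14, 3.14].

## Interface

Orientations are given as a unit quaternion [x, y, z, w].
In Python, from plant import ctrl gives the robot as it stands.
- The arm moves only by the tool send_rows, never from a script. Its argument "moves" is text: rows parted by semicolons, each of 7 numbers parted by spaces: the turn, a rotation vector about the tool's x, y, z in units of 360 degrees (1.0 is 360 degrees), then the shift along the tool's x, y, z in units of 20 cm (1.0 is 20 cm), then the gripper's target within -1 to 1 (fully open at 1, half-way at 0, shut at -1). A call has 1 to 12 rows; each row is the pose to reach, as a shift and turn from the pose commanded when the call began, along the tool's axes at that moment, turning the shorter way round; what a row does not reach only later rows make up. A row lasts 1/8 s, in which the tool goes at most 62.5 mm and 10.7 degrees, less where a joint would pass 70% of its speed; a pose out of reach is approached as far as the arm can. A call with a number of a shift or a turn outside -1 to 1 is refused whole. A call with a gripper value outside its range is refused whole. The fingers move at their own pace and stop on an object; "newtons" is the grip in N (left out, the last holds). Time passes only in rows, so rows that repeat a pose let the fingers close. It gives the time, the measured TCP pose, the force, the opening and the grip force at its end, in the units of the state.
- ctrl.get_state(): the state, without advancing time (a new reading comes with each control period).
- ctrl.read_camera(name): name is "scene" or "top" or "wrist"; returns a dict with "image" (384x512x3 uint8, red, green, blue), "fovy" (degrees; the focal length in pixels is half the picture's height over the tangent of half this angle, whatever the lens; pixels are square), "cx", "cy" (the principal point, pixels), "extrinsics" (4x4, takes a point from camera to world coordinates). Camera axes: x right, y up, looking along -z (the intrinsics and any distortion apply to the point x, -y, -z); pixel columns grow to the right and rows downward; lengths in m; the calibration is good to about 2 mm. A picture is of the moment at which its call begins. There is no depth.
- ctrl.sign_off(): hands the job in; it is judged then, once.
The state is a dict: "time": time; "qpos": joint angles; "dq": joint speeds; "joint_efforts": joint torques, N m; "eef_pos": TCP position; "tcp_rot": TCP orientation; "contact_force": force on the tool from outside, world axes, zero at the start; "wrist_torque": the same for the moment, N m; "opening": opening from 0.0 (shut) to 1.0 (fully open); "finger_force": force on a finger pad.
Only numpy, scipy, OpenCV 4.12 (cv2) and the standard library are available. Lean on these libraries where they do the work, as an engineer would, in place of code of your own. Each camera call takes 0.05 s, during which the arm holds its last target. There are 200 camera calls.

## Task

The small bench spring tester has a spring cartridge in it, ready for a reading. Take its hand lever by its round grip and first exercise the spring: pull the lever all the way down to its stop and, without letting it fly back, ease it slowly all the way up again, taking about three seconds. Then pull it down a second time until the lever lies centred on the index tab clamped to the curved scale, and finish while holding it still there, leaving the tab and the other things on the desk where they are.

Things in the scene. Friction and masses are not known exactly. Their poses are not given: they have to be found in the camera images.
- press: the spring tester, fixed to the desk: grey base plate 88 x 100 x 16 mm, a column and a grey head 84 mm wide whose top is 291 mm above the desk. Origin: on the desk under the head. z is up; its own -x is its front, from which the black grip sticks out; its own -y is the side to which the lever and the curved scale point
- lever (a joint): hand lever of the tester, a steel bar 12 mm wide, hinged about a level axis along the tester's own x. Value in rad: 0 at the top stop (lever rising 0.40 rad above level), growing as the grip goes down, 0.8 at the bottom stop (0.40 rad below level). A return spring pushes it up: the hand force needed at the grip grows from about 4.5 N at the top to 13 N at the bottom, plus a damper's 4 N for each rad/s; let go anywhere but near the top, it flies back
- pivot (a point): point on the lever's hinge axis (250 mm above the desk), in the mid-plane of the lever bar; its axes turn with the lever: -y points from the pivot along the lever to its end, x is the hinge axis; the lever's value grows by a positive turn about x
- grip_centre (a point): middle of the black grip: a round bar of 22 mm diameter and 70 mm length, parallel to the hinge axis, standing out from the end of the lever towards the tester's front (-x). It is 190 mm from the hinge axis; its middle is 43 mm in front of the lever's mid-plane (the grip reaches from 8 to 78 mm). Its height falls from 324 mm above the desk at the top stop to 176 mm at the bottom stop. The grip does not spin on the lever. Axes as for the pivot
- lever_at_scale (a point): point in the middle of the lever bar, 115 mm from the hinge axis, in front of the curved scale (a flat aluminium arc, radius 88 to 112 mm). Axes as for the pivot
- index (a joint): where the index tab is clamped on the scale, as a lever value in rad (0.20 to 0.62): the lever is centred on the tab when the lever's value equals this one. It is held by friction and stays put unless knocked
- index_tab (a point): middle of the white index tab, 20 mm wide and 26 mm long, projecting outward from the rim of the scale 123 mm from the hinge axis, just behind the lever's path (the lever passes in front of it without touching); a thin dark line on both faces marks its centre. Its -y points outward from the hinge axis, so the lever is on the mark when its y axis and this one are parallel
- reagent: bystander: plastic reagent bottle, diameter 52, height 102 mm; origin at the centre of its underside; loose
- vial: bystander: small vial with a screw cap, diameter 25, height 53 mm; origin at the centre of its underside; loose
- cup: bystander: lidded specimen cup, diameter 68, height 66 mm; origin at the centre of its underside; loose
- timer: bystander: flat digital timer 58 x 62 x 18 mm; origin at the centre of its underside; loose
- carton: bystander: folding carton 50 x 62 x 40 mm; origin at the centre of its underside; loose

How it is judged:
By the outcome, as a careful person would: the job done as asked, in the order asked, and still so for the second after the job is handed in, while the arm keeps its last pose, push and grip.
It also fails if it takes over 45 s, if anything falls off the work surface, if the arm or the gripper's body presses on something with over 40 N, if the wrist force passes 120 N, or if a joint passes its speed limit or range.

## Working session

There is one attempt and no reset: what is moved stays moved. The work goes in short steps, Python scripts to look and compute and a tool call to move; the robot and the scene stay as the last step left them, time stands still between calls to the robot, and variables do not carry over. Pictures are saved under pics/ and viewed, at most 10 in all, crops included, and the job is handed in when it is done.

Besides the shell and the picture viewer there is one more tool, called by a JSON object that holds its "fn" and its "kwargs", one argument or row to a line. send_rows: Moves the arm, as the interface text tells. Its arguments: {"type":"object","properties":{"moves":{"type":"string"},"newtons":{"type":"number"}},"required":["moves"]}

```bash
ls; mkdir -p pics; python3 - <<'E'
from plant import ctrl
import cv2
s=ctrl.get_state()
print({k:s[k] for k in('time','eef_pos','tcp_rot','opening','contact_force')},ctrl.finger_overhang)
for n in('scene','top'):
    r=ctrl.read_camera(n);cv2.imwrite(f'pics/{n}0.png',r['image'][:,:,::-1])
    print(n,r['fovy'],r['cx'],r['cy'],r['extrinsics'].round(4).tolist(),[k for k in r])
E
```

```text
pics
{'time': 0.0, 'eef_pos': array([ 0.23375145, -0.63255959,  0.24393331]), 'tcp_rot': array([ 9.84391917e-01,  1.75986158e-01, -3.27092027e-05, -1.19364241e-03]), 'opening': 1.0016576864086506, 'contact_force': array([ 0.43769036, -0.36715148,  0.93994439])} 0.014
scene 50.100051976837506 252.4870837690867 186.1619231391534 [[-0.5747, 0.3593, -0.7353, -0.2089], [-0.8183, -0.2504, 0.5173, 0.4276], [0.0017, 0.899, 0.4379, 0.6126], [0.0, 0.0, 0.0, 1.0]] ['image', 'fovy', 'cx', 'cy', 'extrinsics']
top 45.963841474469355 252.76183415509234 191.40534105135865 [[-0.0071, 0.9963, -0.0855, 0.3369], [-0.9996, -0.0048, 0.0268, -0.0091], [0.0263, 0.0857, 0.996, 1.5283], [0.0, 0.0, 0.0, 1.0]] ['image', 'fovy', 'cx', 'cy', 'extrinsics']
```

View pics/scene0.png

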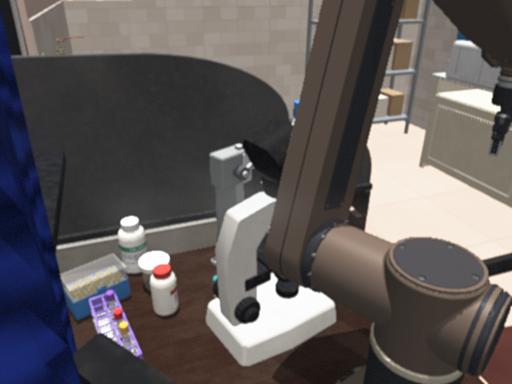

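View pics/top0.png

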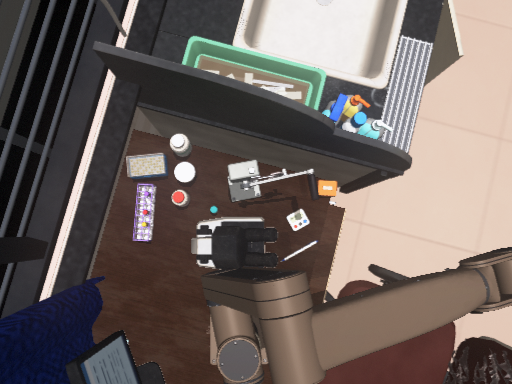

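The scene view shows the tester's head near (235,160), partly hidden behind a microscope and the arm. The top view shows the tester at (245,180), with its lever pointing image-right (world -y) to the grip near (312,180). I'll zoom in on that and also look through the wrist camera.

```bash
cat > h.py <<'E'
import numpy as np,cv2
from plant import ctrl
from scipy.spatial.transform import Rotation as R
def f(r): return r['image'].shape[0]/2/np.tan(np.radians(r['fovy'])/2)
def ray(r,u,v):
    E=r['extrinsics'];d=E[:3,:3]@np.array([(u-r['cx'])/f(r),-(v-r['cy'])/f(r),-1]);return E[:3,3],d
def onz(r,u,v,z):
    o,d=ray(r,u,v);return o+d*(z-o[2])/d[2]
def proj(r,p):
    E=r['extrinsics'];c=E[:3,:3].T@(np.asarray(p)-E[:3,3]);return np.array([r['cx']-f(r)*c[0]/c[2],r['cy']+f(r)*c[1]/c[2]])
def crop(img,x0,x1,y0,y1,k,name): cv2.imwrite('pics/'+name,cv2.resize(img[y0:y1,x0:x1,::-1],None,fx=k,fy=k,interpolation=cv2.INTER_CUBIC))
E
python3 - <<'E'
from h import *
t=ctrl.read_camera('top');w=ctrl.read_camera('wrist')
crop(t['image'],215,345,150,250,6,'top1.png')
cv2.imwrite('pics/w0.png',w['image'][:,:,::-1]);print(w['fovy'],w['extrinsics'].round(3).tolist())
E
```

```text
67.36614684587992 [[0.348, 0.894, 0.283, 0.305], [-0.938, 0.332, 0.103, -0.605], [-0.002, -0.301, 0.954, 0.373], [0.0, 0.0, 0.0, 1.0]]
```

View pics/top1.png

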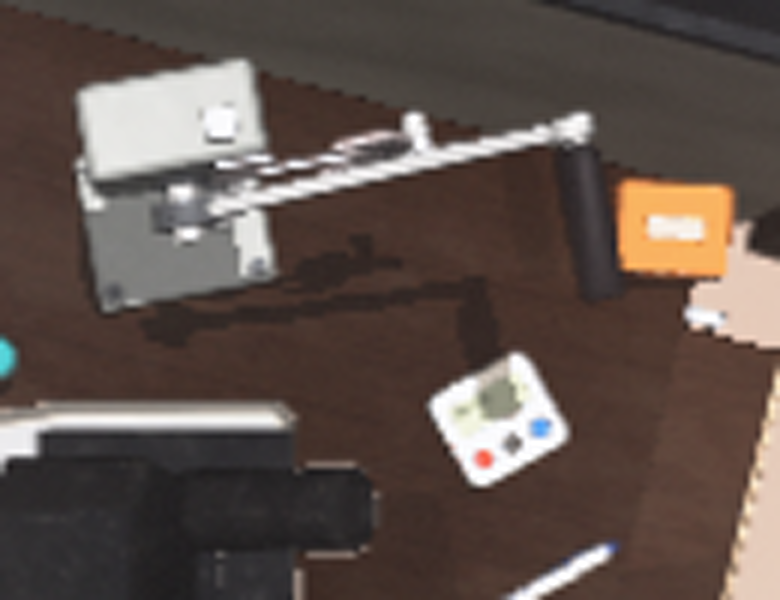

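View pics/w0.png

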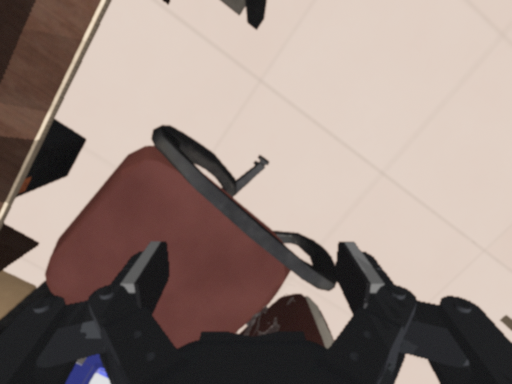

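The top crop shows the grip as a black bar. In full-image pixels it runs from about (311.2,174.7) to (315.3,199). The hinge is near (245.5,184.5), and the timer and carton are both low. The wrist view shows only floor.

```bash
python3 - <<'E'
from h import *
t=ctrl.read_camera('top')
g=t['image'][:,:,:].max(2).astype(int)
# dark grip mask within crop region
m=np.zeros(g.shape,np.uint8); m[172:202,305:321]=(g[172:202,305:321]<48)
n,l,st,c=cv2.connectedComponentsWithStats(m);i=1+np.argmax(st[1:,4]);print(st[i],c[i])
ys,xs=np.nonzero(l==i);rc=cv2.minAreaRect(np.c_[xs,ys].astype(np.float32));print(rc)
b=cv2.boxPoints(rc);print(b.round(1).tolist())
a=onz(t,311.4,174.7,.324);z=onz(t,315.4,199,.324);print('rear,front',a,z)
d=a-z;print('yaw x axis',np.arctan2(d[1],d[0]),np.linalg.norm(d))
print('ctr mask',onz(t,*c[i],.324))
piv=onz(t,215+185/6,150+210/6,.25);end=onz(t,215+578/6,150+128/6,.324);print('pivot-ish',piv,'end',end,np.linalg.norm((end-piv)[:2]),np.arctan2(*(end-piv)[[0,1]]))
for p in [(110,305),(272,270)]: print('base front corners',onz(t,215+p[0]/6,150+p[1]/6,.016))
E
```

```text
[308 175   3  11  14] [308.64285714 179.64285714]
((308.98077392578125, 179.90386962890625), (10.001924514770508, 1.9611613750457764), 78.69007110595703)
[[307.0, 175.1999969482422], [309.0, 174.8000030517578], [310.8999938964844, 184.60000610351562], [309.0, 185.0]]
rear,front [ 0.48460261 -0.19944525  0.324     ] [ 0.41907224 -0.20899856  0.324     ]
yaw x axis 0.14476468073140608 0.06622306965446693
ctr mask [ 0.47126617 -0.19176895  0.324     ]
pivot-ish [ 0.46497575 -0.02387265  0.25      ] end [ 0.49372241 -0.19943151  0.324     ] 0.17789682751918795 2.979289257234676
base front corners [0.43540136 0.01552229 0.016     ]
base front corners [ 0.45451132 -0.07500704  0.016     ]
```

```bash
cat >> h.py <<'E'
def R0(): return R.from_quat(ctrl.get_state()['tcp_rot'])
def row(p,Rt,base=None):
    s=ctrl.get_state();Rb=R0();
    d=Rb.inv().apply(np.asarray(p)-s['eef_pos'])/.2
    return np.r_[(Rb.inv()*Rt).as_rotvec()/(2*np.pi),d].round(4)
def tool(psi,tilt=0): # tool x along press x, z down, tilted by +tilt about press x
    return R.from_euler('z',psi)*R.from_euler('x',tilt)*R.from_euler('x',np.pi)
E
python3 - <<'E'
from h import *
print(row([.234,-.633,.45],tool(.354)),row([.44,-.215,.47],tool(.165)),row([.38,-.215,.47],tool(.165)))
E
```

```text
[-2.0000e-04 -0.0000e+00 -0.0000e+00  8.0000e-04 -3.0000e-04 -1.0267e+00] [-2.0000e-04 -0.0000e+00  3.0000e-02  1.6911e+00 -1.6041e+00 -1.1246e+00] [-2.0000e-04 -0.0000e+00  3.0000e-02  1.4097e+00 -1.7081e+00 -1.1245e+00]
```

{"fn": "send_rows", "kwargs": {
  "moves": "0 0 0 0 0 -0.3 1;0 0 0 0 0 -0.6 1;0 0 0 0 0 -0.9 1;0 0 0 0.2 -0.2 -1 1;0 0 0.01 0.4 -0.4 -1 1;0 0 0.02 0.6 -0.6 -1 1;0 0 0.03 0.8 -0.8 -1 1;0 0 0.03 0.8 -0.8 -1 1"
}}

```text
time: 1.25
eef_pos: [0.33, -0.4247, 0.4465]
tcp_rot: [0.996, 0.085, 0.001, 0.001]
contact_force: [0.8, -0.3, 0.3]
opening: 1.003
finger_force: 0.0
```

```bash
python3 - <<'E'
from h import *
s=ctrl.get_state();print(s['eef_pos'],s['qpos'])
print(row([.44,-.215,.47],tool(.165)))
E
```

```text
[ 0.32995645 -0.42470543  0.44648   ] [-1.09924652e+00 -1.01928480e-01  1.63539831e+00  4.97080191e-04
  1.60621021e+00  3.01935199e-01]
[ 3.000e-04 -2.000e-04  7.000e-04  7.195e-01 -9.404e-01 -1.184e-01]
```

{"fn": "send_rows", "kwargs": {
  "moves": "0 0 0 0.18 -0.24 -0.1 1;0 0 0 0.36 -0.47 -0.12 1;0 0 0 0.54 -0.7 -0.12 1;0 0 0 0.72 -0.94 -0.12 1;0 0 0 0.72 -0.94 -0.12 1;0 0 0 0.72 -0.94 -0.12 1"
}}

```text
time: 2.0
eef_pos: [0.4396, -0.2193, 0.4691]
tcp_rot: [0.997, 0.083, -0.0, 0.0]
contact_force: [-0.1, -0.5, -0.3]
opening: 0.998
finger_force: 0.0
```

```bash
python3 - <<'E'
from h import *
s=ctrl.get_state();print(s['eef_pos'],s['qpos'])
w=ctrl.read_camera('wrist');cv2.imwrite('pics/w1.png',w['image'][:,:,::-1])
np.save('w1.npy',w['extrinsics']);print(w['extrinsics'].round(3).tolist())
E
```

```text
[ 0.43959707 -0.21930729  0.46908833] [-6.69218841e-01 -2.07294556e-01  1.68873164e+00 -8.09701108e-04
  1.66035803e+00  7.36280142e-01]
[[0.166, 0.94, 0.298, 0.515], [-0.986, 0.158, 0.05, -0.206], [0.0, -0.302, 0.953, 0.597], [0.0, 0.0, 0.0, 1.0]]
```

View pics/w1.png

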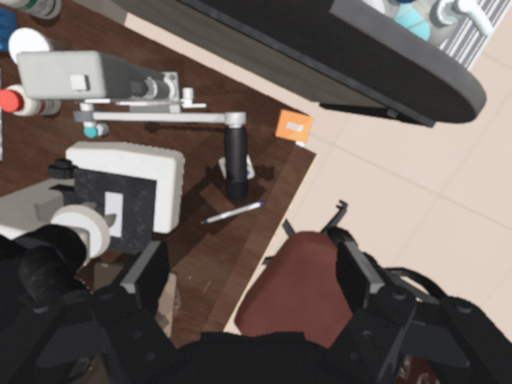

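The wrist view shows the grip from about (235,126) to (238,199) and the lever bar from (95,117) to (240,118), almost exactly along the image rows. The white tab is near (188,97), with a scale mark at (200,105).

```bash
python3 - <<'E'
from h import *
w=ctrl.read_camera('wrist')
im=w['image'].astype(int)
for v in (135,150,165,180,192):
    r=im[v,215:265].max(1); k=np.nonzero(r<60)[0]+215; print(v,k.min(),k.max())
print('col',im[110:210,237].max(1).tolist())
for u,a,b in((120,105,130),(150,105,130),(215,105,130)): print(u,im[a:b,u].mean(1).astype(int).tolist())
crop(w['image'],70,270,60,210,4,'w2.png')
A=onz(w,236,126,.324);B=onz(w,238,199,.324);d=A-B
print(A,B,np.linalg.norm(d),np.arctan2(d[1],d[0]))
P=onz(w,95,117,.255);Q=onz(w,225,118,.32);d=Q-P;print(P,Q,np.arctan2(d[0],-d[1]))
E
```

```text
135 223 246
150 223 246
165 215 263
180 215 257
192 222 263
col [79, 124, 186, 219, 227, 225, 223, 220, 218, 216, 214, 213, 209, 202, 203, 202, 175, 123, 81, 79, 82, 80, 80, 78, 76, 75, 76, 76, 76, 75, 76, 75, 75, 74, 73, 72, 72, 73, 73, 71, 72, 70, 72, 72, 69, 69, 69, 68, 68, 69, 70, 67, 69, 68, 67, 66, 67, 66, 65, 63, 64, 65, 64, 63, 63, 63, 63, 61, 62, 61, 57, 47, 41, 39, 39, 42, 39, 37, 38, 41, 38, 40, 39, 42, 39, 38, 36, 37, 33, 38, 42, 48, 49, 49, 50, 53, 56, 64, 104, 156]
120 [125, 76, 73, 72, 70, 73, 99, 153, 196, 218, 223, 224, 223, 212, 180, 124, 74, 59, 59, 58, 60, 60, 62, 64, 63]
150 [156, 142, 140, 140, 139, 138, 138, 151, 190, 216, 224, 225, 225, 223, 208, 167, 94, 48, 43, 42, 41, 45, 43, 40, 39]
215 [60, 60, 65, 65, 65, 62, 67, 106, 164, 198, 212, 216, 215, 212, 206, 191, 154, 103, 71, 64, 61, 58, 49, 39, 38]
[ 0.48724337 -0.19570122  0.324     ] [ 0.41628018 -0.20836936  0.324     ] 0.07208506171737014 0.17665618387134213
[ 0.46360392 -0.03084386  0.255     ] [ 0.49241851 -0.18429256  0.32      ] 0.18561840175459157
```

View pics/w2.png

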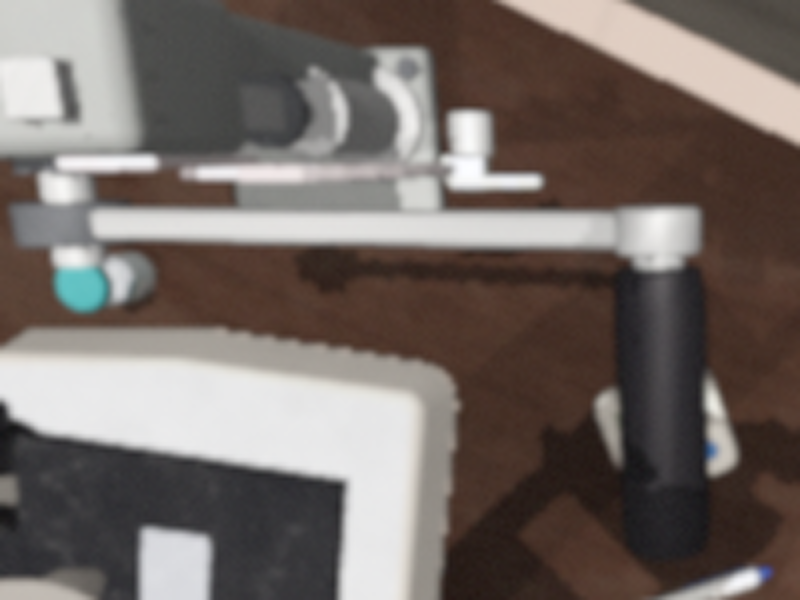

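```bash
cat >> h.py <<'E'
def tri(r1,p1,r2,p2):
    o1,d1=ray(r1,*p1);o2,d2=ray(r2,*p2)
    k=np.linalg.lstsq(np.c_[d1,-d2],o2-o1,rcond=None)[0];a=o1+k[0]*d1;b=o2+k[1]*d2
    return (a+b)/2,np.linalg.norm(a-b)
E
python3 - <<'E'
from h import *
w=ctrl.read_camera('wrist');t=ctrl.read_camera('top');s=ctrl.read_camera('scene')
print('wall end',tri(t,(409,160),w,(480,100)),tri(t,(409,160),w,(485,115)))
A=onz(w,235.2,126.5,.324);B=onz(w,236.3,198.3,.324);print('grip',A,B,(A+B)/2,np.arctan2(*(A-B)[[1,0]]))
print('lever end cap tri',tri(t,(215+580/6,150+128/6),w,(70+660/4,60+212/4)))
print('tab out tri',tri(t,(215+415/6,150+128/6),w,(70+470/4,60+115/4)))
crop(s['image'],180,380,110,260,4,'s2.png')
E
```

```text
wall end (array([ 0.55669809, -0.52778643,  0.16445053]), np.float64(0.016371065915313864)) (array([ 0.54214341, -0.50921351,  0.21022531]), np.float64(0.0015761112710481386))
grip [ 0.48655483 -0.19527056  0.324     ] [ 0.4166194  -0.20675198  0.324     ] [ 0.45158711 -0.20101127  0.324     ] 0.16272006097518457
lever end cap tri (array([ 0.49588811, -0.19643176,  0.33094027]), np.float64(0.008310709831136224))
tab out tri (array([ 0.5082215 , -0.13252144,  0.24279037]), np.float64(0.007891412824713399))
```

View pics/s2.png

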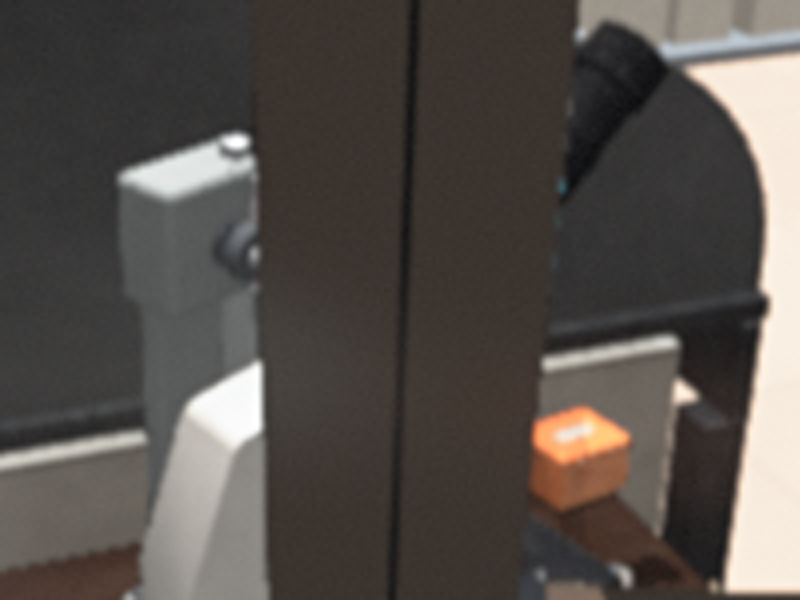

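The scene camera's view of the tester is blocked by the arm. It does show that the partition behind the tester drops in a rounded corner towards the right. I'll check the clearance to it and plan the look pose.

```bash
python3 - <<'E'
from h import *
w=ctrl.read_camera('wrist');t=ctrl.read_camera('top')
for p in((300,165),(345,182)): print('base z=.06',onz(t,*p,.06))
for p in((312,112),(312,127),(360,145)): print([onz(t,*p,z).round(3)[:2].tolist() for z in(.2,.3,.4,.5)])
for p in((335,100),(300,85),(240,50)): print('w base .06',onz(w,*p,.06))
for p in((430,120),(330,65),(250,10)): print('w upper edge',[onz(w,*p,z).round(3)[:2].tolist() for z in(.2,.3,.4)])
E
```

```text
base z=.06 [ 0.54918042 -0.20421118  0.06      ]
base z=.06 [ 0.49245215 -0.35136074  0.06      ]
[[0.689, -0.224], [0.663, -0.208], [0.636, -0.192], [0.61, -0.176]]
[[0.644, -0.223], [0.62, -0.207], [0.597, -0.191], [0.574, -0.175]]
[[0.589, -0.367], [0.57, -0.34], [0.551, -0.313], [0.532, -0.286]]
w base .06 [ 0.53474588 -0.35277831  0.06      ]
w base .06 [ 0.54915596 -0.28587025  0.06      ]
w base .06 [ 0.58720462 -0.17345262  0.06      ]
w upper edge [[0.525, -0.447], [0.523, -0.387], [0.52, -0.326]]
w upper edge [[0.57, -0.298], [0.556, -0.275], [0.542, -0.252]]
w upper edge [[0.614, -0.187], [0.589, -0.192], [0.564, -0.197]]
```

```bash
python3 - <<'E'
from h import *
T=tool(.172,-.1);z=T.apply([0,0,1]);G=np.array([.4437,-.2023,.324])
print(row(G-.075*z,T),row(G-.03*z,T),row(G+.006*z,T))
s=ctrl.read_camera('scene');print(proj(s,[.4965,-.139,.25]),proj(s,G))
E
```

```text
[-1.590e-02  1.000e-04 -1.300e-03  3.540e-02 -1.183e-01  3.529e-01] [-1.590e-02  1.000e-04 -1.300e-03  3.560e-02 -9.580e-02  5.768e-01] [-1.590e-02  1.000e-04 -1.300e-03  3.580e-02 -7.780e-02  7.559e-01]
[276.8906128  156.83461361] [314.16023979 127.67739849]
```

{"fn": "send_rows", "kwargs": {
  "moves": "-0.016 0 -0.001 0.036 -0.118 0.2 1;-0.016 0 -0.001 0.036 -0.118 0.35 1;-0.016 0 -0.001 0.036 -0.107 0.47 1;-0.016 0 -0.001 0.036 -0.096 0.58 1;-0.016 0 -0.001 0.036 -0.087 0.67 1;-0.016 0 -0.001 0.036 -0.078 0.756 1;-0.016 0 -0.001 0.036 -0.078 0.756 1;-0.016 0 -0.001 0.036 -0.078 0.756 1"
}}

```text
time: 3.4
eef_pos: [0.4445, -0.2022, 0.3189]
tcp_rot: [0.995, 0.086, 0.005, 0.05]
contact_force: [0.5, 0.2, -0.7]
opening: 0.994
finger_force: 0.0
```

```bash
python3 - <<'E'
from h import *
s=ctrl.get_state();print(s['eef_pos'],s['contact_force'])
w=ctrl.read_camera('wrist');cv2.imwrite('pics/w3.png',w['image'][:,:,::-1])
E
```

```text
[ 0.444474   -0.20219826  0.31892464] [ 0.46482648  0.18121099 -0.70234776]
```

View pics/w3.png

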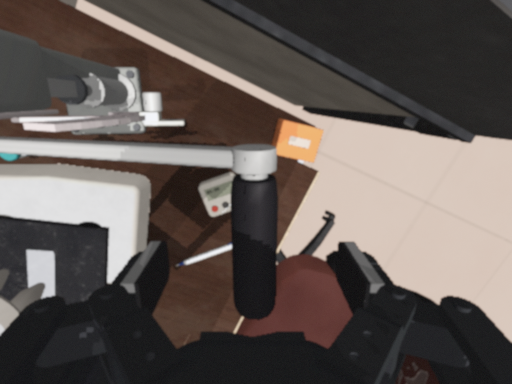

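The grip (columns 234–277, rows 170–318) sits centred between the fingers, and the tab is visible at (165,122). I'll close now.

{"fn": "send_rows", "kwargs": {
  "moves": "0 0 0 0 0 0 -1;0 0 0 0 0 0 -1;0 0 0 0 0 0 -1;0 0 0 0 0 0 -1;0 0 0 0 0 0 -1;0 0 0 0 0 0 -1;0 0 0 0 0 0 -1",
  "newtons": 80
}}

```text
time: 4.32
eef_pos: [0.4444, -0.2032, 0.3189]
tcp_rot: [0.995, 0.086, 0.005, 0.052]
contact_force: [0.1, -6.4, 0.6]
opening: 0.232
finger_force: 78.1
```

```bash
cat >> h.py <<'E'
def arc(th,S,psi=.172,rel=True):
    """TCP pose rigid with lever for lever values th, from saved top pose S=(pos,quat) and pivot"""
    ax=np.array([np.cos(psi),np.sin(psi),0]);p0,q0=np.array(S['p']),R.from_quat(S['q']);c=np.array(S['piv'])
    d=R.from_rotvec(th*ax);return c+d.apply(p0-c),d*q0
E
python3 - <<'E'
from h import *
import json
s=ctrl.get_state();print(s['eef_pos'],s['tcp_rot'],s['contact_force'],s['opening'],s['finger_force'])
psi=.172;p=s['eef_pos'];z=R0().apply([0,0,1])
# pivot in TCP's x-plane: grip axis at TCP -.006z (y,z), horizontal offset .175 inward, z=.25
G=p-.006*z; e=np.array([np.sin(psi),-np.cos(psi),0]);piv=G-e*.190*np.cos(.4);piv[2]=.25
S=dict(p=p.tolist(),q=s['tcp_rot'].tolist(),piv=piv.tolist(),gz=G[2]);json.dump(S,open('S.json','w'));print(S)
for th in np.arange(.1,.86,.1):
    P,Q=arc(th,S);print(round(th,2),row(P,Q))
w=ctrl.read_camera('wrist');np.savez('top_grasp.npz',**w)
E
```

```text
[ 0.44442719 -0.20322795  0.31886606] [0.99497107 0.0855356  0.00460547 0.05191361] [ 0.08414823 -6.42719542  0.62422286] 0.231678329203923 78.11231799423695
{'p': [0.44442719105299927, -0.2032279466556873, 0.3188660575976396], 'q': [0.99497106840158, 0.08553560412816281, 0.004605467951704289, 0.051913612234120936], 'piv': [0.4143668395684553, -0.030193502438810527, 0.25], 'gz': np.float64(0.3248334627959966)}
0.1 [ 0.0159 -0.      0.     -0.      0.0205  0.092 ]
0.2 [ 0.0318 -0.      0.     -0.      0.0318  0.1856]
0.3 [ 0.0477 -0.      0.     -0.      0.0336  0.2799]
0.4 [ 6.370e-02 -0.000e+00  0.000e+00 -1.000e-04  2.600e-02  3.739e-01]
0.5 [ 7.960e-02 -0.000e+00  0.000e+00 -1.000e-04  9.100e-03  4.666e-01]
0.6 [ 9.550e-02 -0.000e+00  0.000e+00 -1.000e-04 -1.710e-02  5.572e-01]
0.7 [ 1.114e-01 -1.000e-04  0.000e+00 -2.000e-04 -5.210e-02  6.448e-01]
0.8 [ 1.273e-01 -1.000e-04  0.000e+00 -2.000e-04 -9.570e-02  7.284e-01]
```

{"fn": "send_rows", "kwargs": {
  "moves": "0.008 0 0 0 0.011 0.046 -1;0.016 0 0 0 0.02 0.092 -1;0.024 0 0 0 0.027 0.139 -1;0.032 0 0 0 0.032 0.186 -1;0.04 0 0 0 0.034 0.233 -1;0.048 0 0 0 0.034 0.28 -1;0.056 0 0 0 0.031 0.327 -1;0.064 0 0 0 0.026 0.374 -1;0.064 0 0 0 0.026 0.374 -1"
}}

```text
time: 5.5
eef_pos: [0.4468, -0.216, 0.2457]
tcp_rot: [0.985, 0.084, -0.012, -0.149]
contact_force: [-0.8, -3.6, 6.8]
opening: 0.228
finger_force: 79.0
```

```bash
cat >> h.py <<'E'
import json
def report():
    S=json.load(open('S.json'));s=ctrl.get_state();q=R0()*R.from_quat(S['q']).inv();c=np.array(S['piv']);psi=.172
    e=np.array([np.sin(psi),-np.cos(psi),0])
    def ang(p,z): g=p-.006*z-c; return np.arctan2(g[2],g@e),np.hypot(g[2],g@e)
    a0,_=ang(np.array(S['p']),R.from_quat(S['q']).apply([0,0,1]));a,r=ang(s['eef_pos'],R0().apply([0,0,1]))
    print('t',s['time'],'th_pos',round(a0-a,4),'r',round(r,4),'rot',q.as_rotvec().round(4),'F',s['contact_force'].round(1),'M',s['wrist_torque'].round(2),'z',s['eef_pos'][2].round(4),s['finger_force'].round(0))
    return S
E
python3 - <<'E'
from h import *
S=report()
for th in (.5,.6,.7,.8,.82):
    P,Q=arc(th,S);print(round(th,2),row(P,Q))
w=ctrl.read_camera('wrist');np.savez('mid.npz',**w)
E
```

```text
Traceback (most recent call last):
  File "h.py", line 33, in report
    print('t',s['time'],'th_pos',round(a0-a,4),'r',round(r,4),'rot',q.as_rotvec().round(4),'F',s['contact_force'].round(1),'M',s['wrist_torque'].round(2),'z',s['eef_pos'][2].round(4),s['finger_force'].round(0))
                                                                                                                                                                                       ^^^^^^^^^^^^^^^^^^^^^^^
AttributeError: 'float' object has no attribute 'round'
```

```bash
sed -i "s/s\['finger_force'\].round(0)/s['finger_force']/" h.py
python3 - <<'E'
from h import *
S=report()
for th in (.5,.6,.7,.8,.83):
    P,Q=arc(th,S);print(round(th,2),row(P,Q))
w=ctrl.read_camera('wrist');np.savez('mid.npz',**w)
E
```

```text
t 5.5 th_pos 0.3966 r 0.1904 rot [ 3.98e-01  6.85e-02 -3.00e-04] F [-0.8 -3.6  6.8] M [-0.48  0.23  0.19] z 0.2457 78.96484840661287
0.5 [ 0.0153 -0.0001 -0.     -0.0008  0.0217  0.0951]
0.6 [ 3.120e-02 -1.000e-04 -0.000e+00 -9.000e-04  3.330e-02  1.887e-01]
0.7 [ 4.710e-02 -1.000e-04 -0.000e+00 -1.000e-03  3.550e-02  2.829e-01]
0.8 [ 6.310e-02 -1.000e-04 -0.000e+00 -1.100e-03  2.830e-02  3.769e-01]
0.83 [ 6.78e-02 -1.00e-04 -0.00e+00 -1.10e-03  2.43e-02  4.05e-01]
```

{"fn": "send_rows", "kwargs": {
  "moves": "0.008 0 0 0 0.011 0.048 -1;0.016 0 0 0 0.021 0.096 -1;0.024 0 0 0 0.028 0.143 -1;0.032 0 0 0 0.033 0.19 -1;0.04 0 0 0 0.035 0.237 -1;0.048 0 0 0 0.035 0.284 -1;0.056 0 0 0 0.032 0.33 -1;0.063 0 0 0 0.028 0.377 -1;0.067 0 0 0 0.025 0.4 -1;0.067 0 0 0 0.025 0.4 -1"
}}

```text
time: 6.8
eef_pos: [0.4439, -0.1992, 0.1715]
tcp_rot: [0.932, 0.081, -0.03, -0.351]
contact_force: [-6.0, -8.3, 17.8]
opening: 0.231
finger_force: 79.6
```

```bash
python3 - <<'E'
from h import *
S=report()
w=ctrl.read_camera('wrist');np.savez('bot.npz',**w)
E
```

```text
t 6.8 th_pos 0.803 r 0.1904 rot [0.8116 0.1404 0.0019] F [-6.  -8.3 17.8] M [0.07 0.95 0.73] z 0.1715 79.6191756427288
```

{"fn": "send_rows", "kwargs": {
  "moves": "0.002 0 0 0 -0.001 0.012 -1;0.002 0 0 0 -0.001 0.02 -1;0.002 0 0 0 -0.001 0.02 -1"
}}

```text
time: 7.22
eef_pos: [0.4439, -0.199, 0.1712]
tcp_rot: [0.931, 0.081, -0.03, -0.354]
contact_force: [-7.8, -14.9, 24.6]
opening: 0.233
finger_force: 80.5
```

```bash
python3 - <<'E'
from h import *
S=report()
for th in np.arange(.8,-.01,-.1):
    P,Q=arc(th,S);print(round(th,2),row(P,Q))
E
```

```text
t 7.225 th_pos 0.8051 r 0.1904 rot [0.8178 0.1408 0.0028] F [ -7.8 -14.9  24.6] M [-0.06  1.34  1.02] z 0.1712 80.52313590422273
0.8 [-0.0048 -0.0001  0.0005 -0.001  -0.0011 -0.0045]
0.7 [-0.0207 -0.0001  0.0005 -0.0009 -0.0334 -0.0931]
0.6 [-3.66e-02 -1.00e-04  5.00e-04 -7.00e-04 -7.43e-02 -1.78e-01]
0.5 [-5.250e-02 -1.000e-04  4.000e-04 -6.000e-04 -1.236e-01 -2.584e-01]
0.4 [-6.840e-02 -1.000e-04  4.000e-04 -4.000e-04 -1.806e-01 -3.335e-01]
0.3 [-8.430e-02 -1.000e-04  4.000e-04 -2.000e-04 -2.448e-01 -4.026e-01]
0.2 [-1.002e-01 -2.000e-04  4.000e-04  0.000e+00 -3.156e-01 -4.648e-01]
0.1 [-1.162e-01 -2.000e-04  4.000e-04  3.000e-04 -3.922e-01 -5.197e-01]
0.0 [-1.321e-01 -2.000e-04  4.000e-04  5.000e-04 -4.740e-01 -5.667e-01]
```

{"fn": "send_rows", "kwargs": {
  "moves": "-0.01 0 0 0 -0.012 -0.064 -1;-0.0155 0 0 0 -0.022 -0.093 -1;-0.021 0 0 0 -0.033 -0.123 -1;-0.026 0 0 0 -0.046 -0.152 -1;-0.031 0 0 0 -0.06 -0.18 -1;-0.037 0 0 0 -0.074 -0.208 -1;-0.042 0 0 0 -0.09 -0.235 -1;-0.047 0 0 0 -0.106 -0.262 -1;-0.0525 0 0 0 -0.124 -0.288 -1;-0.058 0 0 0 -0.142 -0.314 -1;-0.063 0 0 0 -0.161 -0.339 -1;-0.068 0 0 0 -0.181 -0.363 -1"
}}

```text
time: 8.72
eef_pos: [0.4468, -0.2159, 0.2443]
tcp_rot: [0.985, 0.085, -0.013, -0.151]
contact_force: [-1.1, -4.4, 6.7]
opening: 0.233
finger_force: 79.2
```

```bash
python3 - <<'E'
from h import *
S=report()
for th in np.arange(.4,-.03,-.0333):
    P,Q=arc(th,S);print(round(th,3),row(P,Q))
E
```

```text
t 8.725 th_pos 0.404 r 0.1903 rot [4.016e-01 6.900e-02 4.000e-04] F [-1.1 -4.4  6.7] M [-0.39  0.3   0.22] z 0.2443 79.15772035717964
0.4 [-0.0012 -0.0001  0.0001 -0.0007 -0.0009 -0.0036]
0.367 [-0.0065 -0.0001  0.0001 -0.0007 -0.01   -0.0337]
0.333 [-0.0118 -0.0001  0.0001 -0.0007 -0.0201 -0.0634]
0.3 [-0.0171 -0.0001  0.0001 -0.0006 -0.0312 -0.0928]
0.267 [-2.240e-02 -1.000e-04  1.000e-04 -6.000e-04 -4.320e-02 -1.218e-01]
0.234 [-2.770e-02 -1.000e-04  1.000e-04 -6.000e-04 -5.620e-02 -1.504e-01]
0.2 [-3.300e-02 -1.000e-04  1.000e-04 -6.000e-04 -7.020e-02 -1.785e-01]
0.167 [-3.830e-02 -1.000e-04  1.000e-04 -5.000e-04 -8.500e-02 -2.062e-01]
0.134 [-4.360e-02 -1.000e-04  1.000e-04 -5.000e-04 -1.008e-01 -2.334e-01]
0.1 [-4.890e-02 -1.000e-04  0.000e+00 -5.000e-04 -1.175e-01 -2.600e-01]
0.067 [-5.420e-02 -1.000e-04  0.000e+00 -5.000e-04 -1.351e-01 -2.860e-01]
0.034 [-5.950e-02 -1.000e-04  0.000e+00 -4.000e-04 -1.535e-01 -3.115e-01]
0.0 [-6.480e-02 -1.000e-04  0.000e+00 -4.000e-04 -1.727e-01 -3.363e-01]
```

{"fn": "send_rows", "kwargs": {
  "moves": "-0.0065 0 0 0 -0.01 -0.034 -1;-0.012 0 0 0 -0.02 -0.063 -1;-0.017 0 0 0 -0.031 -0.093 -1;-0.0225 0 0 0 -0.043 -0.122 -1;-0.028 0 0 0 -0.056 -0.15 -1;-0.033 0 0 0 -0.07 -0.179 -1;-0.038 0 0 0 -0.085 -0.206 -1;-0.0435 0 0 0 -0.101 -0.233 -1;-0.049 0 0 0 -0.1175 -0.26 -1;-0.054 0 0 0 -0.135 -0.286 -1;-0.0595 0 0 0 -0.1535 -0.3115 -1;-0.065 0 0 0 -0.173 -0.337 -1"
}}

```text
time: 10.22
eef_pos: [0.4445, -0.2032, 0.3189]
tcp_rot: [0.995, 0.085, 0.005, 0.053]
contact_force: [-1.1, -4.3, -0.5]
opening: 0.228
finger_force: 78.1
```

```bash
python3 - <<'E'
from h import *
S=report()
P,Q=arc(-.02,S);print(row(P,Q))
E
```

```text
t 10.225 th_pos -0.0 r 0.1903 rot [-0.0014 -0.0009 -0.    ] F [-1.1 -4.3 -0.5] M [-0.47  0.26  0.08] z 0.3189 78.08688450604677
[-0.0029 -0.0001 -0.     -0.0003 -0.0053 -0.0181]
```

{"fn": "send_rows", "kwargs": {
  "moves": "-0.002 0 0 0 -0.003 -0.012 -1;-0.002 0 0 0 -0.003 -0.012 -1;-0.002 0 0 0 -0.003 -0.012 -1"
}}

```text
time: 10.6
eef_pos: [0.4444, -0.2032, 0.319]
tcp_rot: [0.995, 0.085, 0.005, 0.059]
contact_force: [1.7, -7.6, -0.1]
opening: 0.229
finger_force: 79.9
```

```bash
python3 - <<'E'
from h import *
S=report()
for th in np.arange(.05,.42,.05):
    P,Q=arc(th,S);print(round(th,3),row(P,Q))
# images saved: mid (th~.397), bot(.803); side by side crop around the tab
a=np.load('mid.npz');b=np.load('bot.npz')
i=np.hstack([a['image'][20:300,0:260],b['image'][20:300,0:260]]);crop(i,0,520,0,280,1.5,'cmp.png')
E
```

```text
t 10.6 th_pos -0.0011 r 0.1903 rot [-0.0135 -0.0025 -0.0002] F [ 1.7 -7.6 -0.1] M [-0.91 -0.2   0.11] z 0.319 79.8970976471901
0.05 [ 0.0101 -0.     -0.     -0.0001  0.0109  0.0468]
0.1 [ 0.0181 -0.     -0.     -0.0001  0.0194  0.0932]
0.15 [ 2.610e-02 -0.000e+00 -0.000e+00 -1.000e-04  2.550e-02  1.399e-01]
0.2 [ 3.400e-02 -0.000e+00 -0.000e+00 -1.000e-04  2.930e-02  1.869e-01]
0.25 [ 4.200e-02 -0.000e+00 -0.000e+00 -1.000e-04  3.080e-02  2.341e-01]
0.3 [ 4.990e-02 -1.000e-04 -0.000e+00 -1.000e-04  2.990e-02  2.812e-01]
0.35 [ 5.790e-02 -1.000e-04 -0.000e+00 -1.000e-04  2.660e-02  3.283e-01]
0.4 [ 6.580e-02 -1.000e-04 -0.000e+00 -2.000e-04  2.100e-02  3.751e-01]
```

View pics/cmp.png

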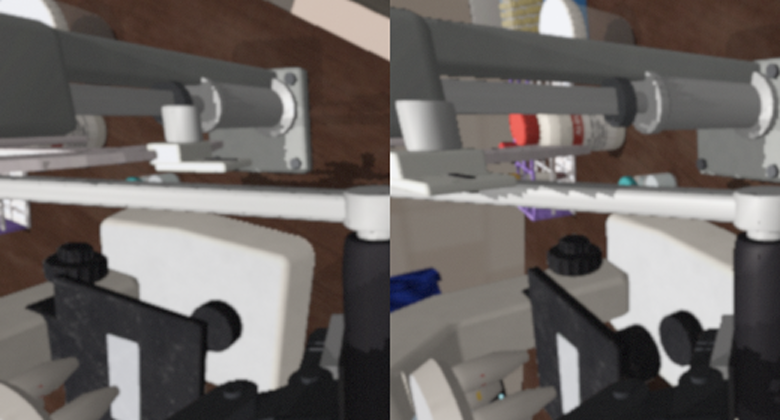

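On the left (lever at about 0.40), the tab's end is visible near full-image (125,123). On the right (bottom stop), its back face shows above the lever with the dark centre line near (48,138). I'll spend the last picture on a zoomed stack of these views.

```bash
python3 - <<'E'
from h import *
I=[]
for n,x0,y0 in(('top_grasp',60,100),('mid',40,102),('bot',0,115)):
    im=np.load(n+'.npz')['image'][y0:y0+40,x0:x0+160,::-1];im=cv2.resize(im,None,fx=5,fy=5,interpolation=cv2.INTER_CUBIC)
    for k in range(0,160,10): im[:6,k*5]=(0,0,255)
    for k in range(0,40,10): im[k*5,:8]=(0,0,255)
    I.append(im)
cv2.imwrite('pics/z.png',np.vstack(I))
E
```

```text
(no output)
```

View pics/z.png

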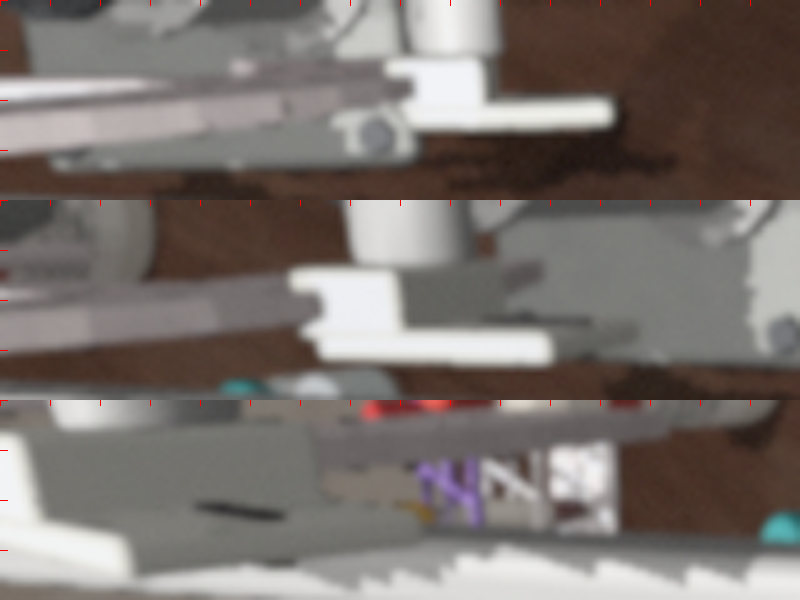

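The zoom shows the tab's back face with its dark centre line. The line's outer end is at full-image (158.4,126.4) in the mid view and (57,138.4) in the bottom view. The outer top-back corner is near (182.4,120), (150.6,128.4) and (26,143.6) in the three views. I'll triangulate both points.

```bash
python3 - <<'E'
from h import *
S=json.load(open('S.json'));V={n:dict(np.load(n+'.npz')) for n in('top_grasp','mid','bot')}
psi=.172;e=np.array([np.sin(psi),-np.cos(psi),0]);ex=np.array([np.cos(psi),np.sin(psi),0]);c=np.array(S['piv'])
def mt(obs):
    A=np.zeros((3,3));b=np.zeros(3)
    for n,p in obs.items():
        o,d=ray(V[n],*p);d/=np.linalg.norm(d);M=np.eye(3)-np.outer(d,d);A+=M;b+=M@o
    P=np.linalg.solve(A,b);g=P-c
    print(P.round(4),'r',np.hypot(g@e,g[2]).round(4),'x',(g@ex).round(4),'th',(.4-np.arctan2(g[2],g@e)).round(4),[(proj(V[n],P)-p).round(1).tolist() for n,p in obs.items()])
mt({'mid':(158.4,126.4),'bot':(57,138.4)})
mt({'top_grasp':(182.4,120),'mid':(150.6,128.4),'bot':(26,143.6)})
mt({'top_grasp':(182.4,125.5),'mid':(150.6,134.4),'bot':(26,150)})
# line inner end
mt({'mid':(40+508/5,102+118/5),'bot':(195/5,115+109/5)})
# lever cap end checks: predicted grip axis at lever mid-plane, lever points at 115mm
for n,th in(('top_grasp',0.),('mid',.3985),('bot',.8)):
    a=.4-th
    for r in(.06,.115,.16): print(n,r,[proj(V[n],c+ex*(.050+dx)+r*(np.cos(a)*e+np.sin(a)*np.array([0,0,1]))+.006*0*ex).round(1).tolist() for dx in(-.006,.006)])
    im=V[n]['image'].mean(2)
E
```

```text
[ 0.4984 -0.1508  0.2358] r 0.134 x 0.0621 th 0.5061 [[-0.0, -0.1], [0.0, 0.2]]
[ 0.4986 -0.1531  0.2456] r 0.1356 x 0.062 th 0.4327 [[0.0, 0.4], [0.1, 0.1], [-0.3, -1.0]]
[ 0.4958 -0.1534  0.2459] r 0.1354 x 0.0591 th 0.4302 [[-0.1, -0.7], [-0.1, 0.1], [0.3, 1.3]]
[ 0.4975 -0.1433  0.2394] r 0.1261 x 0.0625 th 0.4843 [[0.0, 0.1], [-0.0, -0.2]]
top_grasp 0.06 [[34.5, 157.4], [29.6, 136.0]]
top_grasp 0.115 [[114.3, 163.6], [110.9, 140.2]]
top_grasp 0.16 [[193.0, 169.8], [191.4, 144.3]]
mid 0.06 [[35.6, 157.3], [30.7, 136.1]]
mid 0.115 [[114.8, 163.6], [111.4, 140.2]]
mid 0.16 [[193.0, 169.8], [191.4, 144.4]]
bot 0.06 [[37.2, 156.4], [32.5, 135.3]]
bot 0.115 [[114.7, 163.2], [111.3, 139.8]]
bot 0.16 [[192.1, 169.9], [190.5, 144.3]]
```

{"fn": "send_rows", "kwargs": {
  "moves": "0.01 0 0 0 0.011 0.05 -1;0.018 0 0 0 0.019 0.1 -1;0.026 0 0 0 0.025 0.147 -1;0.034 0 0 0 0.029 0.194 -1;0.042 0 0 0 0.031 0.242 -1;0.05 0 0 0 0.03 0.29 -1;0.058 0 0 0 0.027 0.337 -1;0.066 0 0 0 0.021 0.385 -1;0.074 0 0 0 0.013 0.432 -1;0.08 0 0 0 0.005 0.47 -1;0.081 0 0 0 0.003 0.475 -1;0.081 0 0 0 0.003 0.475 -1"
}}

```text
time: 12.1
eef_pos: [0.4466, -0.2147, 0.227]
tcp_rot: [0.977, 0.084, -0.016, -0.194]
contact_force: [-2.8, -5.9, 9.6]
opening: 0.229
finger_force: 80.7
```

```bash
python3 - <<'E'
from h import *
S=report();w=ctrl.read_camera('wrist');np.savez('h1.npz',**w)
P,Q=arc(.505,S);print(row(P,Q))
psi=.172;ex=np.array([np.cos(psi),np.sin(psi),0])
im=w['image'].astype(float).mean(2)
s=ctrl.get_state();z=R0().apply([0,0,1]);y=R0().apply([0,1,0]);
for dz in(-.006,-.005,-.003): 
  g=s['eef_pos']+dz*z
  E=w['extrinsics'];o=E[:3,3]
  for dx in(.015,.022,.030):
    q=g+ex*dx; v=q-o; v-=ex*(v@ex); D=np.linalg.norm(v); v/=D; n=np.cross(ex,v)
    al=np.arcsin(.011/D); ed=[proj(w,q+ .011*(-np.sin(al)*v+sg*np.cos(al)*n)) for sg in(1,-1)]
    print(dz,dx,'D',D.round(4),[a.round(1).tolist() for a in ed])
for v in range(170,215,8): 
  print(v,im[v,215:290].astype(int).tolist())
E
```

```text
t 12.1 th_pos 0.4962 r 0.1904 rot [4.886e-01 8.390e-02 1.000e-04] F [-2.8 -5.9  9.6] M [-0.46  0.44  0.21] z 0.227 80.74708320200443
[ 0.0015 -0.0001  0.0001 -0.0008  0.0023  0.0085]
-0.006 0.015 D 0.122 [[230.1, 236.0], [277.2, 236.2]]
-0.006 0.022 D 0.122 [[229.7, 222.1], [277.7, 222.3]]
-0.006 0.03 D 0.122 [[229.3, 205.8], [278.2, 205.9]]
-0.005 0.015 D 0.123 [[230.2, 235.0], [277.1, 235.2]]
-0.005 0.022 D 0.123 [[229.9, 221.2], [277.5, 221.4]]
-0.005 0.03 D 0.123 [[229.5, 205.0], [278.0, 205.1]]
-0.003 0.015 D 0.125 [[230.5, 233.1], [276.7, 233.2]]
-0.003 0.022 D 0.125 [[230.2, 219.5], [277.1, 219.6]]
-0.003 0.03 D 0.125 [[229.8, 203.4], [277.6, 203.6]]
170 [50, 52, 52, 52, 51, 52, 52, 51, 50, 51, 50, 54, 54, 62, 94, 134, 167, 184, 194, 204, 211, 214, 216, 217, 219, 220, 221, 222, 223, 224, 224, 223, 222, 220, 219, 217, 215, 213, 211, 208, 206, 203, 201, 198, 194, 189, 185, 180, 174, 170, 164, 159, 152, 146, 134, 120, 106, 89, 75, 61, 56, 54, 54, 55, 54, 53, 55, 51, 51, 51, 50, 52, 52, 52, 50]
178 [50, 52, 55, 55, 54, 53, 52, 51, 51, 49, 51, 50, 49, 50, 48, 41, 32, 23, 22, 21, 20
[... 811 characters left out ...]
5, 45, 45, 43, 44, 42, 43, 42, 36, 31, 31, 34, 38]
202 [138, 136, 136, 136, 133, 121, 94, 63, 51, 49, 49, 52, 50, 41, 34, 37, 39, 42, 44, 44, 45, 48, 47, 48, 49, 52, 52, 52, 54, 55, 54, 52, 51, 51, 52, 50, 49, 50, 48, 48, 47, 46, 47, 44, 45, 42, 40, 39, 40, 39, 36, 35, 38, 33, 33, 32, 28, 26, 29, 57, 127, 186, 214, 222, 224, 225, 225, 218, 194, 161, 148, 148, 149, 148, 150]
210 [137, 137, 136, 134, 119, 90, 59, 46, 48, 48, 47, 48, 45, 40, 35, 34, 35, 36, 39, 43, 43, 47, 47, 48, 47, 50, 51, 51, 52, 53, 54, 52, 52, 51, 49, 51, 48, 49, 49, 48, 46, 46, 47, 45, 44, 43, 43, 40, 41, 41, 39, 37, 35, 33, 33, 31, 27, 23, 29, 62, 116, 150, 159, 159, 159, 157, 159, 165, 167, 161, 144, 118, 103, 97, 103]
```

```bash
python3 - <<'E'
from h import *
S=json.load(open('S.json'));T=dict(np.load('top_grasp.npz'))
# camera rel. to tool, then to w3 pose
def M(p,q): m=np.eye(4);m[:3,:3]=R.from_quat(q).as_matrix();m[:3,3]=p;return m
C=np.linalg.inv(M(S['p'],S['q']))@T['extrinsics'];print(C.round(4).tolist())
w=dict(T);w['extrinsics']=M([.444474,-.202198,.318925],[.995,.0858,.0048,.0504]/np.linalg.norm([.995,.0858,.0048,.0504]))@C
im=cv2.imread('pics/w3.png').mean(2)
c=np.array(S['piv']);ps=.172;e=np.array([np.sin(ps),-np.cos(ps),0]);ex=np.array([np.cos(ps),np.sin(ps),0])
g=c+.19*np.cos(.4)*e;g[2]=.324
for dx in(.038,.02,.01,0,-.01,-.02,-.025):
    q=g+ex*dx;o=w['extrinsics'][:3,3];v=q-o;v-=ex*(v@ex);D=np.linalg.norm(v);v/=D;n=np.cross(ex,v);al=np.arcsin(.011/D)
    a,b=[proj(w,q+.011*(-np.sin(al)*v+s*np.cos(al)*n)) for s in(1,-1)]
    r=int(round(a[1]))
    gx=np.abs(cv2.GaussianBlur(im[r-2:r+3],(1,5),0)[2]) if 2<r<380 else None
    if gx is None: continue
    L=[int(x) for x in gx[226:242]];Rr=[int(x) for x in gx[268:284]]
    print(dx,'pred',a.round(1),b.round(1),'L226',L,'R268',Rr)
E
```

```text
[[0.0016, 0.9536, 0.3011, 0.0763], [1.0, -0.0016, -0.0002, -0.001], [0.0003, 0.3011, -0.9536, -0.1285], [0.0, 0.0, 0.0, 1.0]]
0.038 pred [231.7 188.4] [280.8 188.7] L226 [130, 137, 141, 140, 125, 90, 45, 25, 26, 29, 30, 32, 33, 33, 35, 36] R268 [46, 43, 42, 40, 38, 36, 36, 34, 42, 52, 59, 60, 59, 59, 60, 63]
0.02 pred [232.5 225.3] [279.6 225.7] L226 [56, 57, 58, 57, 51, 38, 26, 24, 28, 29, 31, 33, 33, 34, 35, 37] R268 [43, 40, 40, 41, 39, 37, 34, 33, 39, 57, 70, 72, 73, 73, 72, 72]
0.01 pred [232.8 244.5] [279. 245.] L226 [153, 164, 176, 193, 200, 177, 110, 39, 20, 19, 21, 22, 23, 23, 22, 23] R268 [30, 30, 36, 37, 37, 34, 35, 34, 46, 76, 124, 171, 196, 200, 199, 199]
0 pred [233.2 263. ] [278.4 263.4] L226 [64, 63, 64, 65, 64, 58, 43, 25, 20, 18, 21, 20, 23, 22, 22, 23] R268 [23, 23, 24, 22, 23, 21, 25, 65, 114, 118, 83, 57, 54, 55, 55, 57]
-0.01 pred [233.6 280.6] [277.8 281.1] L226 [53, 55, 55, 55, 54, 54, 46, 31, 22, 20, 21, 23, 19, 21, 23, 24] R268 [22, 22, 23, 22, 21, 22, 22, 25, 40, 52, 54, 56, 58, 61, 62, 65]
-0.02 pred [233.9 297.6] [277.2 298.1] L226 [53, 55, 59, 64, 65, 65, 61, 48, 30, 20, 20, 20, 20, 22, 22, 23] R268 [24, 22, 23, 22, 22, 22, 28, 47, 60, 65, 66, 66, 67, 65, 66, 65]
-0.025 pred [234.1 305.8] [276.9 306.3] L226 [63, 64, 64, 64, 65, 66, 66, 65, 56, 38, 25, 21, 21, 22, 23, 22] R268 [24, 23, 22, 21, 21, 29, 48, 60, 66, 65, 65, 65, 66, 66, 65, 65]
```

```bash
cat > cal.py <<'E'
from h import *
from scipy.optimize import least_squares
S=json.load(open('S.json'));V={n:dict(np.load(n+'.npz')) for n in('top_grasp','mid','bot','h1')}
c=np.array(S['piv']);ps=.172;e=np.array([np.sin(ps),-np.cos(ps),0]);ex=np.array([np.cos(ps),np.sin(ps),0]);ez=np.array([0,0,1.])
LT=dict(top_grasp=0.,mid=.3985,bot=.803,h1=.4962)
def cam(n,p):
    v=dict(V[n]);E=v['extrinsics'].copy();a=.4-LT[n]
    ty=np.cos(a)*e+np.sin(a)*ez;tz=np.cross(ex,ty)*1.0  # along lever outward; tangential
    if tz[2]<0: tz=-tz
    E[:3,3]+=p[0]*ty+p[1]*tz;E[:3,:3]=R.from_rotvec(ex*p[2]).as_matrix()@E[:3,:3];v['extrinsics']=E;return v
def pt(th,r,x): a=.4-th;return c+ex*x+r*(np.cos(a)*e+np.sin(a)*ez)
def edges(v,n,dx):
    q=pt(LT[n],.19,dx);o=v['extrinsics'][:3,3];d=q-o;d-=ex*(d@ex);D=np.linalg.norm(d);d/=D;m=np.cross(ex,d);al=np.arcsin(.011/D)
    return [proj(v,q+.011*(-np.sin(al)*d+s*np.cos(al)*m))[0] for s in(1,-1)]
rc,dc=np.hypot(.136,.010),np.arctan2(.010,.136)
K=[('top_grasp',182.4,-dc,rc,.8),('mid',150.6,-dc,rc,.8),('bot',26,-dc,rc,.8),
   ('mid',158.4,0,.136,1.2),('bot',57,0,.136,1.2),('mid',167.4,dc,rc,1.5),('bot',86,dc,rc,2)]
def solve(K,x=.062,pri=(.002,.002,.007),grip=True,show=True):
    def f(p):
        o=[(proj(cam(n,p),pt(p[3]+d,r,x))[0]-u)/s for n,u,d,r,s in K]
        if grip:
            v=cam('h1',p)
            for dx,l,rr in((.030,228.3,274.6),(.026,228.3,274.2)):
                a=edges(v,'h1',dx);o+=[(a[0]-l)/1.2,(a[1]-rr)/1.2]
        return np.r_[o,p[0]/pri[0],p[1]/pri[1],p[2]/pri[2]]
    s=least_squares(f,[0,0,0,.5]);cov=np.linalg.inv(s.jac.T@s.jac)
    if show: print('cam',s.x[:3].round(4),'th',s.x[3].round(4),'+-',np.sqrt(cov[3,3]).round(4),'res',s.fun.round(1))
    return s.x
E
python3 - <<'E'
from cal import *
p=solve(K);solve(K,grip=False);solve(K[:3]);solve(K,pri=(.004,.004,.007));solve(K,pri=(.002,.002,.001))
v=cam('h1',p);print('h1 corner pred',proj(v,pt(p[3]-dc,rc,.062)),'bot',proj(v,pt(p[3]+dc,rc,.062)),proj(v,pt(p[3],.136,.062)))
im=V['h1']['image'].mean(2)
for r in range(120,145,3): print(r,im[r,110:175:2].astype(int).tolist())
E
```

```text
cam [ 0.0013  0.0017 -0.0033] th 0.502 +- 0.0071 res [-0.4 -0.5 -0.8  1.5  1.   1.   0.3 -0.9  0.4 -0.7  0.5  0.6  0.8 -0.5]
cam [ 0.0016  0.0006 -0.0006] th 0.5077 +- 0.008 res [-0.7 -0.6 -0.8  1.4  1.1  0.9  0.3  0.8  0.3 -0.1]
cam [ 0.0013  0.0012 -0.0014] th 0.5043 +- 0.0073 res [-0.   0.1 -0.  -0.7  0.6 -0.6  0.8  0.6  0.6 -0.2]
cam [ 0.0017  0.0033 -0.0042] th 0.4948 +- 0.0096 res [-0.  -0.7 -0.7  1.4  0.9  1.   0.2 -0.7  0.1 -0.5  0.2  0.4  0.8 -0.6]
cam [ 0.0016  0.0013 -0.0001] th 0.5029 +- 0.007 res [-0.1 -0.3 -0.9  1.6  1.   1.1  0.3 -1.   0.3 -0.8  0.5  0.8  0.7 -0.1]
h1 corner pred [130.72261805 131.15987813] bot [156.69721965 127.08305508] [144.56490784 128.98727249]
120 [100, 99, 99, 99, 100, 99, 100, 98, 99, 90, 86, 84, 80, 82, 81, 75, 71, 68, 64, 63, 63, 61, 85, 118, 119, 120, 121, 122, 122, 121, 121, 120, 121]
123 [100, 99, 99, 100, 99, 97, 99, 100, 99, 86, 64, 59, 56, 54, 54, 58, 59, 60, 61, 62, 63, 64, 79, 114, 115, 118, 120, 120, 121, 122, 121, 121, 122]
126 [99, 99, 98, 98, 99, 97, 94, 94, 96, 83, 62, 61, 64, 58, 60, 63, 63, 66, 66, 68, 67, 70, 68, 75, 68, 65, 1
[... 250 characters left out ...]
110, 105, 104, 102, 101, 99, 99, 99, 97, 96, 94, 87, 89, 120, 105, 115, 124, 117, 117, 115, 115, 117]
135 [233, 235, 235, 235, 236, 236, 236, 236, 237, 231, 187, 107, 97, 95, 92, 85, 77, 74, 68, 64, 57, 58, 58, 58, 58, 60, 62, 63, 71, 68, 64, 63, 64]
138 [147, 148, 155, 186, 194, 190, 160, 144, 148, 146, 129, 114, 81, 50, 51, 56, 56, 55, 52, 52, 52, 57, 57, 55, 55, 54, 54, 55, 54, 55, 56, 57, 52]
141 [96, 124, 152, 169, 172, 175, 168, 128, 114, 113, 113, 115, 102, 62, 56, 60, 57, 59, 59, 58, 52, 51, 52, 54, 56, 54, 55, 57, 55, 52, 53, 54, 47]
144 [131, 121, 131, 129, 124, 120, 117, 113, 110, 108, 101, 101, 104, 102, 101, 99, 98, 96, 95, 91, 92, 91, 90, 90, 89, 87, 86, 83, 77, 80, 80, 79, 79]
```

{"fn": "send_rows", "kwargs": {
  "moves": "0.0005 0 0 0 0 0.003 -1;0.001 0 0 0 0.001 0.006 -1;0.001 0 0 0 0.001 0.006 -1;0.001 0 0 0 0.001 0.006 -1;0.001 0 0 0 0.001 0.006 -1;0.001 0 0 0 0.001 0.006 -1"
}}

```text
time: 12.9
eef_pos: [0.4466, -0.2145, 0.2261]
tcp_rot: [0.977, 0.084, -0.016, -0.196]
contact_force: [-2.2, -7.1, 8.8]
opening: 0.232
finger_force: 80.7
```

```bash
python3 - <<'E'
from cal import *
report()
solve(K+[('h1',130.7,-dc,rc,.8)])
s=ctrl.read_camera('scene');print(s['image'][145:170:4,265:290:4].reshape(-1,3)[::5].tolist())
report()
E
```

```text
t 12.9 th_pos 0.5008 r 0.1903 rot [4.937e-01 8.470e-02 3.000e-04] F [-2.2 -7.1  8.8] M [-0.56  0.45  0.29] z 0.2261 80.74910178780556
cam [ 0.0013  0.0017 -0.0033] th 0.502 +- 0.0069 res [-0.4 -0.5 -0.8  1.5  1.   1.   0.3  0.  -0.9  0.4 -0.7  0.5  0.6  0.8
 -0.5]
[[66, 61, 54], [67, 59, 53], [36, 34, 33], [68, 61, 54], [69, 60, 54], [68, 60, 54], [66, 60, 54], [66, 58, 53], [65, 59, 52], [43, 40, 37]]
t 12.95 th_pos 0.5009 r 0.1903 rot [4.937e-01 8.470e-02 3.000e-04] F [-2.7 -7.5  8.5] M [-0.57  0.41  0.27] z 0.2261 80.74844498187304
```

The lever reads 0.501 rad and is steady, and the tab estimate is 0.502. The scene camera is still blocked by the arm, so I'm handing in.

```bash
python3 -c "
from plant import ctrl
print(ctrl.sign_off())"
```

```text
the job is handed in; nothing more can be done
None
```

I pulled the lever to its bottom stop, eased it back to the top in 3.0 s, pulled it down again and handed the job in while holding it still at about 0.501 rad; I measured the tab at 0.502 ± 0.007 rad from wrist-camera images, with no separate visual check of the final alignment because the arm blocked the scene camera.

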